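Open the porcelain brush-washing pot

ROBOT

A 6-joint arm with a two-finger parallel gripper is mounted at the origin on the work surface. World frame = base frame: x ahead of the robot, y to its left, z up, the work surface at z = 0. Lengths are in m, angles in rad, forces in N, time in s.
With the tool pointing down it reaches from about 0.35 to 0.775 m from the base axis. Payload 5.5 kg.
Tool frame: the origin (TCP) lies midway between the tips of the shut fingers; the grasp point (between the pads) lies 19 mm behind it (pinch_z is the distance from the TCP to the grasp point, in m); z points along the fingers, x is the direction in which the jaws open and shut, and the axes are right-handed (so a half turn about z gives the same grasp; the last joint's range is limited). The gripper opens to 85 mm and grips with 20 to 120 N. Pads are 22 mm wide; open, the fingers measure 114 mm over their backs; the gripper's body (76 mm by 85 mm) begins 54 mm behind the grasp point. The pads swing forward as they close: fully open they stand 13 mm farther back than shut.
Start: joints at [1.105, 0.313, 0.046, 1.304, 0, 1.431], TCP at [0.184, 0.545, 0.231] pointing down, gripper open.
Joint ranges: [-2.76, 2.76], [-0.86, 1.69], [-1.03, 1.26], [-2.2, 2.34], [-1.47, 1.5], [-3.14, 3.14]. Speed limits (rad/s): [2.57, 2.57, 3.14, 3.14, 3.14, 3.14].

INTERFACE

Orientations are given as a unit quaternion [w, x, y, z].
In Python, from workcell import get_state, read_camera, camera_info, hand_in, trace, pinch_z gives the robot as it stands. The module is installed in compiled form; this text tells all that it offers.
- The arm moves only by the tool arm_command, never from a script. Its argument "steps" is text: rows parted by semicolons, each of 4 numbers parted by spaces: the shift along the world's x, y, z in mm, then the turn about the world's z in rad. In form: tx ty tz spin; .... A call has 1 to 20 rows; each row is the pose to reach, as a shift and turn from the pose measured when the call began; what a row does not reach only later rows make up. A row lasts 1/8 s, in which the tool goes at most 62.5 mm and 10.7 degrees, less where a joint would pass 70% of its speed; a pose out of reach is approached as far as the arm can. A call with a gripper value outside its range is refused whole. "fingers" is the gripper command: -1 is shut, 1 is fully open, values between are in proportion, set as the call begins (left out, the last holds). The fingers move at their own pace and stop on an object; "newtons" is the grip in N (left out, the last holds). Time passes only in rows, so rows that repeat a pose let the fingers close. It gives the time, the measured TCP pose, the force and the opening at its end, in the units of the state.
- get_state(): the state, without advancing time (a new reading comes with each control period).
- read_camera(name): name is "scene" or "top" or "wrist"; returns the picture (400x640x3 uint8, red, green, blue); there is no depth.
- camera_info(name): a dict with "mtx" (3x3 intrinsics, pixels), "k1" (the pictures are not rectified: a ray, as slopes to the right and down, at radius r is drawn at 1 + k1 r^2 times it, then the intrinsics apply), "R" (3x3) and "t" (3): a world point X has camera coordinates R X + t. Camera axes: x right, y down, z forward; pixel columns grow to the right and rows downward; lengths in m; the calibration is good to about 2 mm. A picture is of the moment at which its call begins: read the wrist's pose just before it. camera_info takes no time and is no camera call; for the wrist camera it gives the pose at the moment of the call.
- hand_in(): hands the job in, once; it reports no verdict.
Trained networks look in the newest picture that a camera, given by its name, has taken for a name from the list of things; names that differ only in an ending like _2 or _b are one class to them, and where a whole thing is asked for, a point or a joint stands for the part that bears it (a point fixed in the world has none). Each returns a list of dicts, best first, with "score" (0 to 1); they miss things now and then, are a little off and sometimes report something else, mostly with a low value. They report only what shows in the picture. A call takes as long as a camera call.
- trace(camera, name): "mask" (400x640 bool, what is visible of it) and "box" ([left, top, width, height] in pixels, round what is visible of it).
The state is a dict: "clock": time; "joint_pos": joint angles; "qvel": joint speeds; "tau": joint torques, N m; "tcp_pos": TCP position; "orientation": TCP orientation; "wrist_force": force on the tool from outside, world axes, zero at the start; "ft_torque": the same for the moment, N m; "finger_gap": finger opening in m.
Only numpy, scipy, OpenCV 4.12 (cv2) and the standard library are available. Lean on these libraries where they do the work, as an engineer would, in place of code of your own. Each camera call takes 0.05 s, during which the arm holds its last target.

TASK

Open the brush-washing pot, the one whose lid has an upright bar grip: turn the lid until its bar points at the two notches in the pot's rim, then lift it straight off and set it down upright on the round cork mat, lowering it onto the cork before you let go. Leave the domed cover of the other pot where it is.

Things in the scene. Friction and masses are not known exactly. Their poses are not given: they have to be found in the camera images.
- wash_pot: White porcelain pot, 122 mm across, fixed by a round dark wooden foot (140 mm across). Origin: centre of the foot's underside, z up; rim 90 mm above it. A ledge inside the rim (8 mm thick, opening of 42 mm radius) has two opposite notches, 34 mm wide, reaching to 55 mm radius, on the pot's +x and -x axis; from above they show as gaps at the lid's edge. Stands at any of three places.
- bar_lid: Porcelain lid, 0.3 kg. Origin: underside centre; starts 71 mm above the pot's. Plug of radius 40 mm, disc (radius 46 mm) at 19-25 mm, bar grip at 25-59 mm, 60 long (lid's x), 14 thick (y). Lugs under the bar's ends catch below the ledge. Its x starts 35-75 degrees clockwise (from above) of the pot's x; turns freely, no stop; free within 10 degrees of the notches, clear when 25 mm up.
- cork_mat: Round cork mat, 170 mm across and 5 mm thick, fixed flat on the desk. Origin: centre of its underside. It lies at any of the three places.
- domed_lid: Plain domed porcelain cover with a pointed knob, 120 mm across and 60 mm tall, lying loose on the other pot, which has the same porcelain and wooden foot and stands at the third place. Origin: centre of the cover's underside; its knob's tip is 130 mm above the desk. Not to be moved.

How it is judged:
By the outcome, as a careful person would: the job done as asked, in the order asked, and still so for the second after the job is handed in, with the robot touching nothing.
It also fails if it takes over 54 s, if anything falls off the work surface, if the arm or the gripper's body presses on something with over 40 N, if the wrist force passes 120 N, or if a joint passes its speed limit or range.

## Working session

There is one attempt and no reset: what is moved stays moved. The work goes in short steps, Python scripts to look and compute and a tool call to move; the robot and the scene stay as the last step left them, time stands still between calls to the robot, and variables do not carry over. Pictures are saved under pics/ and viewed, and the job is handed in when it is done.

Besides the shell and the picture viewer there is one more tool, called as name(argument=value, ...) on one line, values as JSON. arm_command: Moves the arm, as the interface text tells. Its arguments: {"type":"object","properties":{"steps":{"type":"string"},"fingers":{"type":"number"},"newtons":{"type":"number"}},"required":["steps"]}

```bash
mkdir -p pics; cat > h.py <<'E'
import numpy as np, cv2
from workcell import *
def save(n,img): cv2.imwrite('pics/'+n,img[:,:,::-1])
def ray(ci,u,v):
    M=np.array(ci['mtx']);k=ci['k1'];R=np.array(ci['R']);t=np.array(ci['t'])
    xd=(u-M[0,2])/M[0,0];yd=(v-M[1,2])/M[1,1]
    x,y=xd,yd
    for _ in range(30):
        s=1+k*(x*x+y*y);x,y=xd/s,yd/s
    d=R.T@np.array([x,y,1.]);return -R.T@t,d
def atz(ci,u,v,z):
    o,d=ray(ci,u,v);return o+d*(z-o[2])/d[2]
def proj(ci,X):
    M=np.array(ci['mtx']);k=ci['k1']
    c=np.array(ci['R'])@np.array(X)+np.array(ci['t']);x,y=c[0]/c[2],c[1]/c[2];s=1+k*(x*x+y*y)
    return np.array([M[0,0]*x*s+M[0,2],M[1,1]*y*s+M[1,2]])
E
python3 - <<'E'
from h import *
s=get_state();print(s['clock'],s['tcp_pos'],s['orientation'],s['finger_gap'],pinch_z)
for c in ['scene','top']:
    save(c+'0.png',read_camera(c)); ci=camera_info(c)
    print(c,ci)
    for n in ['wash_pot','bar_lid','cork_mat','domed_lid']:
        for d in trace(c,n)[:3]:
            b=d['box'];m=d['mask'];ys,xs=np.nonzero(m)
            print(n,round(d['score'],2),b,xs.mean().round(1),ys.mean().round(1),m.sum())
E
```

```text
0.0 [0.18382473 0.54427829 0.23038995] [ 4.30117819e-04  8.12421614e-01  5.83069701e-01 -8.12387015e-04] 0.08564855495428435 0.0187
scene {'mtx': array([[380.50119434,   0.        , 320.69508278],
       [  0.        , 380.50119434, 195.54830574],
       [  0.        ,   0.        ,   1.        ]]), 'k1': -0.07320603761326941, 'R': array([[-0.020694  ,  0.9997569 , -0.00760895],
       [ 0.55467918,  0.00514876, -0.83204838],
       [-0.83180693, -0.02143893, -0.55465088]]), 't': array([ 2.52643275e-04, -2.01604303e-01,  1.27245938e+00])}
wash_pot 0.7 [401.5, 177.4, 71.1, 73.6] 438.2 220.9 2644
bar_lid 0.68 [423.1, 172.1, 44.2, 35.2] 443.7 191.8 1072
cork_mat 0.88 [287.3, 216.2, 81.7, 52.6] 327.3 241.4 2993
domed_lid 0.86 [160.3, 188.7, 54.9, 35.0] 185.9 207.2 1531
top {'mtx': array([[380.53554564,   0.        , 321.8111897 ],
       [  0.        , 380.53554564, 198.95312687],
       [  0.        ,   0.        ,   1.        ]]), 'k1': -0.02189495902829468, 'R': array([[ 1.63035539e-01, -9.86620197e-01,  1.38713867e-05],
       [-9.65266154e-01, -1.59509767e-01, -2.06924833e-01],
       [ 2.04158433e-01,  3.37227122e-02, -9.78356843e-01]]), 't': array([-0.06094497,  0.52416454,  0.73093288])}
wash_pot 0.78 [163.6, 166.6, 72.4, 69.5] 207.6 203.1 2225
bar_lid 0.73 [172.3, 174.1, 44.4, 41.8] 194.2 193.7 1655
cork_mat 0.77 [286.7, 161.1, 73.6, 70.8] 323.2 196.9 4455
domed_lid 0.84 [442.2, 189.2, 57.5, 60.7] 469.9 218.6 2755
```

```bash
python3 - <<'E'
import cv2
for n,(x,y,w,h) in {'top0':(140,140,120,110),'scene0':(370,140,130,130)}.items():
    im=cv2.imread(f'pics/{n}.png');cv2.imwrite(f'pics/{n}c.png',cv2.resize(im[y:y+h,x:x+w],None,fx=4.5,fy=4.5,interpolation=cv2.INTER_CUBIC))
E
```

```text
(no output)
```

View pics/top0.png

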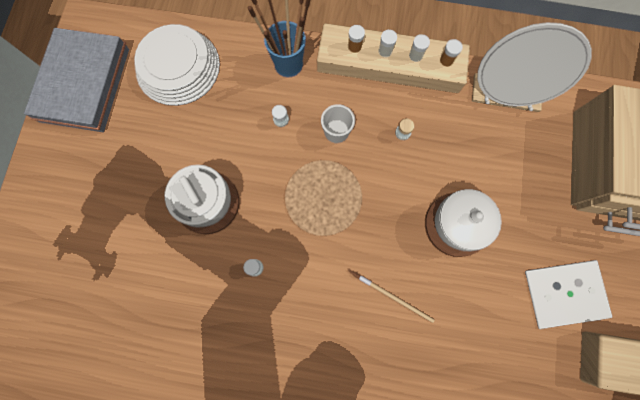

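View pics/scene0.png

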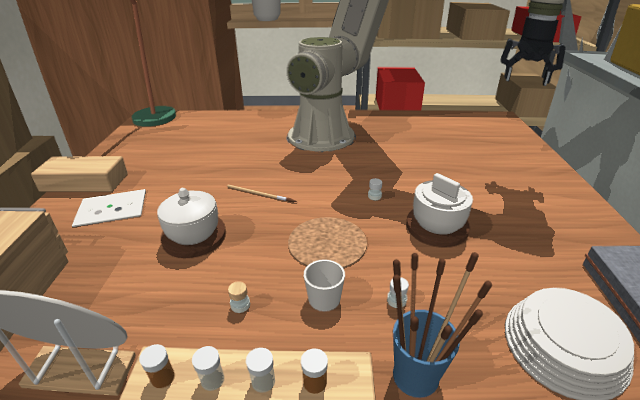

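```bash
python3 - <<'E'
from h import *
# simple estimates
ct=camera_info('top');cs=camera_info('scene')
print('lid top@.13',atz(ct,194.2,193.7,.1),'scene',atz(cs,443.7,191.8,.11))
print('cork',atz(ct,323.2,196.9,.005),atz(cs,327.3,241.4,.005))
print('dome',atz(ct,469.9,218.6,.08),atz(cs,185.9,207.2,.1))
E
```

```text
lid top@.13 [0.48735678 0.2715072  0.1       ] scene [0.51204589 0.26531958 0.11      ]
cork [0.54254069 0.02478303 0.005     ] [0.54767044 0.02526305 0.005     ]
dome [ 0.53042037 -0.27166554  0.08      ] [ 0.55813374 -0.25919269  0.1       ]
```

View pics/top0c.png

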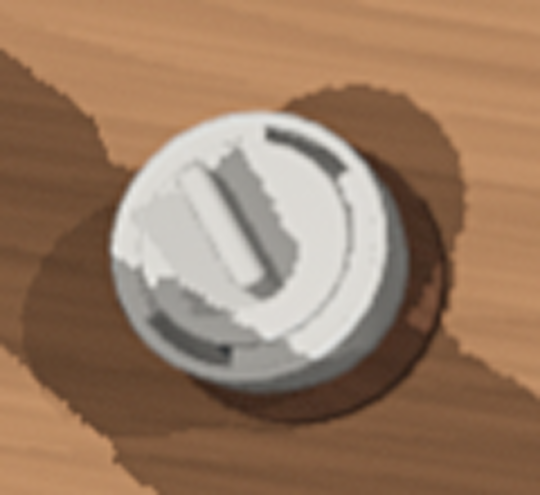

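View pics/scene0c.png

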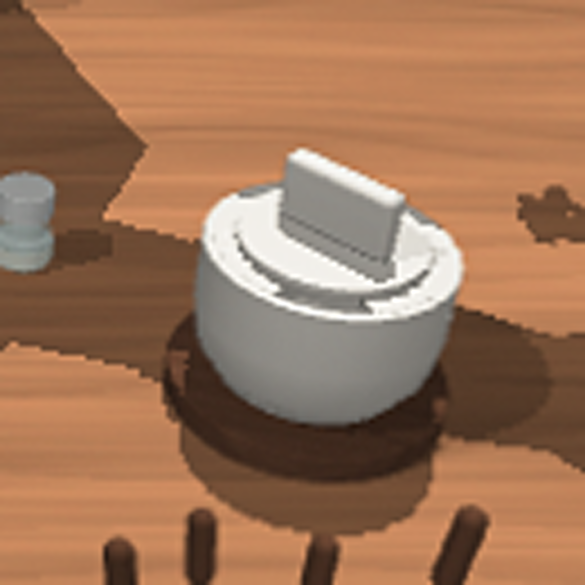

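```bash
python3 - <<'E'
from h import *
ct=camera_info('top');cs=camera_info('scene')
a=lambda x,y:(140+x/4.5,140+y/4.5)
b=lambda x,y:(370+x/4.5,140+y/4.5)
n1=atz(ct,*a(307,148),.088);n2=atz(ct,*a(188,340),.088)
e1=atz(ct,*a(190,170),.13);e2=atz(ct,*a(252,280),.13)
print(n1,n2,(n1+n2)/2,np.linalg.norm(n1-n2)); d=n1-n2;an=np.arctan2(d[1],d[0])
print(e1,e2,(e1+e2)/2,np.linalg.norm(e1-e2)); d=e1-e2;ae=np.arctan2(d[1],d[0])
s1=atz(cs,*b(295,154),.13);s2=atz(cs,*b(402,202),.13);print('scene bar',(s1+s2)/2,np.linalg.norm(s1-s2));d=s1-s2;asn=np.arctan2(d[1],d[0])
print(np.degrees([an,ae,asn]), 'turn', np.degrees(an-ae))
# fit rim & foot
for cc in [(.49,.265)]:
  print(ct['t'])
s=get_state();w,x,y,z=s['orientation']
print('toolx yaw',np.degrees(np.arctan2(2*(x*y+w*z),1-2*(y*y+z*z))),s['joint_pos'])
E
```

```text
[0.53576464 0.25805832 0.088     ] [0.44245917 0.29003972 0.088     ] [0.4891119  0.27404902 0.088     ] 0.09863428063469448
[0.50874518 0.28983156 0.13      ] [0.46701979 0.25310162 0.13      ] [0.48788248 0.27146659 0.13      ] 0.05558863266121671
scene bar [0.49573258 0.27329617 0.13      ] 0.05731130912371112
[ -18.91966981   41.3567475  -137.21775176] turn -60.27641731012486
[-0.06094497  0.52416454  0.73093288]
toolx yaw 71.3328532486417 [1.10540355e+00 3.13199258e-01 4.60918342e-02 1.30357331e+00
 4.74879990e-06 1.43120673e+00]
```

arm_command(steps="31 -27 2 0.1; 62 -54 5 0.21; 92 -82 8 0.32; 123 -109 10 0.43; 154 -136 10 0.53; 185 -163 10 0.64; 216 -190 10 0.75; 246 -218 10 0.85; 277 -245 10 0.96; 308 -272 10 1.06; 308 -272 10 1.06; 308 -272 10 1.06", fingers=1)

```text
clock: 2.0
tcp_pos: [0.4917, 0.2728, 0.2412]
orientation: [-0.0, 0.407, 0.914, -0.0]
wrist_force: [-0.1, -0.2, -0.3]
finger_gap: 0.0856
```

```bash
python3 - <<'E'
from h import *
s=get_state();w,x,y,z=s['orientation']
ci=camera_info('wrist');im=read_camera('wrist');save('w1.png',im)
print(s['tcp_pos'],np.degrees(np.arctan2(2*(x*y+w*z),1-2*(y*y+z*z))),s['joint_pos'],s['clock'])
print(ci)
for d in trace('wrist','bar_lid'): print(d['score'],d['box'])
E
```

```text
[0.49170077 0.27277016 0.24118544] 132.0044748832251 [ 3.63522033e-01  2.86360541e-01  3.32906565e-02  1.31835744e+00
  3.71440961e-04 -3.69594602e-01] 2.0
{'mtx': array([[349.36131203,   0.        , 317.45697809],
       [  0.        , 349.36131203, 202.835932  ],
       [  0.        ,   0.        ,   1.        ]]), 'k1': -0.07905906208855684, 'R': array([[-0.66894208,  0.74331383,  0.0010206 ],
       [ 0.70353529,  0.6326992 ,  0.32361987],
       [ 0.23990539,  0.21720097, -0.94618663]]), 't': array([ 0.12624958, -0.56462465,  0.2133221 ])}
0.84 [271.9, 130.9, 100.5, 100.9]
```

View pics/w1.png

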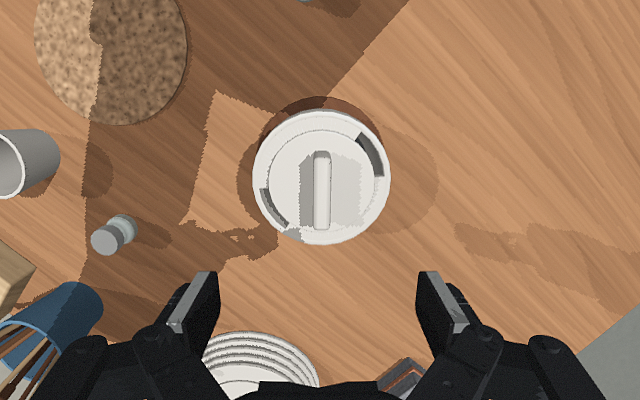

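```bash
python3 - <<'E'
from h import *
im=cv2.imread('pics/w1.png');cv2.imwrite('pics/w1c.png',cv2.resize(im[95:255,240:400],None,fx=3.7,fy=3.7,interpolation=cv2.INTER_CUBIC))
E
```

```text
(no output)
```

View pics/w1c.png

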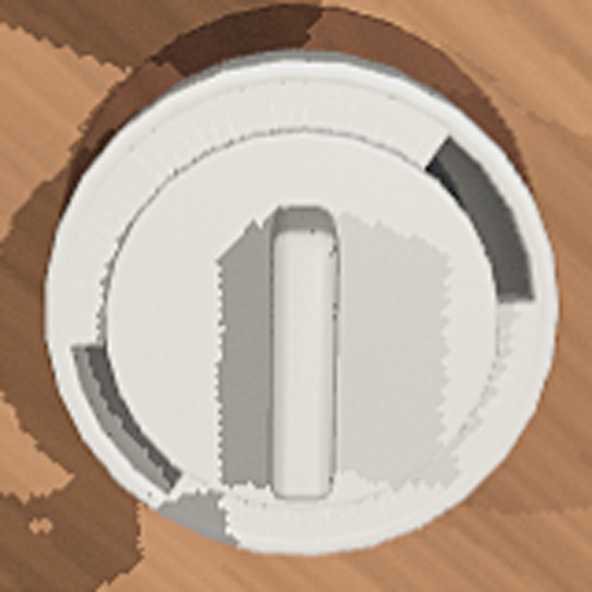

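```bash
python3 - <<'E'
from h import *
ci=camera_info('wrist')
a=lambda x,y:(240+x/3.7,95+y/3.7)
P=lambda x,y,z:atz(ci,*a(x,y),z)[:2]
ns=[P(448,137,.09),P(533,300,.09),P(75,347,.09),P(168,492,.09)]
n1=(ns[0]+ns[1])/2;n2=(ns[2]+ns[3])/2
d=n1-n2;print('notch ctr',(n1+n2)/2,np.linalg.norm(d),np.degrees(np.arctan2(d[1],d[0])),np.linalg.norm(ns[0]-ns[1]),np.linalg.norm(ns[2]-ns[3]))
bs=[P(275,230,.13),P(334,230,.13),P(275,495,.13),P(331,495,.13)]
e1=(bs[0]+bs[1])/2;e2=(bs[2]+bs[3])/2;d=e1-e2
print('bar',(e1+e2)/2,np.linalg.norm(d),np.degrees(np.arctan2(d[1],d[0]))%180,np.linalg.norm(bs[0]-bs[1]))
L,R,T,B=P(45,310,.088),P(557,310,.088),P(305,62,.09),P(305,555,.088)
print('rim',(L+R)/2,(T+B)/2,np.linalg.norm(L-R),np.linalg.norm(T-B))
E
```

```text
notch ctr [0.48817628 0.27534311] 0.10007737730865632 161.55828395154063 0.04368064669908083 0.04291973003410702
bar [0.48708827 0.2740852 ] 0.05732913278765627 42.02270222192618 0.01177310640411261
rim [0.48637319 0.27337035] [0.48822075 0.27627852] 0.12173582272602133 0.12162194569753049
```

arm_command(steps="-4 2 -30 0; -4 2 -60 0; -4 2 -90 0; -4 2 -110 0; -4 2 -125 0; -4 2 -137 0; -4 2 -137 0; -4 2 -137 0", fingers=1)

```text
clock: 3.1
tcp_pos: [0.4877, 0.2756, 0.1051]
orientation: [0.0, 0.406, 0.914, 0.0]
wrist_force: [-0.4, 0.5, -0.3]
finger_gap: 0.0854
```

arm_command(steps="0 0 0 0; 0 0 0 0; 0 0 0 0; 0 0 0 0; 0 0 0 0; 0 0 0 0; 0 0 0 0; 0 0 0 0", fingers=-1, newtons=50)

```text
clock: 4.1
tcp_pos: [0.488, 0.2756, 0.1053]
orientation: [0.001, 0.406, 0.914, 0.001]
wrist_force: [1.4, -0.9, 4.5]
finger_gap: 0.013
```

arm_command(steps="0 0 0 -0.08; 0 0 0 -0.18; 0 0 0 -0.29; 0 0 0 -0.40; 0 0 0 -0.51; 0 0 0 -0.62; 0 0 0 -0.73; 0 0 0 -0.84; 0 0 0 -0.94; 0 0 0 -1.02; 0 0 0 -1.055; 0 0 0 -1.055; 0 0 0 -1.055; 0 0 0 -1.055")

```text
clock: 5.85
tcp_pos: [0.4868, 0.2742, 0.1054]
orientation: [0.001, 0.811, 0.585, -0.001]
wrist_force: [-3.3, -5.6, 7.1]
finger_gap: 0.0131
```

```bash
python3 - <<'E'
from h import *
s=get_state();w,x,y,z=s['orientation']
print(s['tcp_pos'],np.degrees(np.arctan2(2*(x*y+w*z),1-2*(y*y+z*z))),s['wrist_force'],s['ft_torque'])
im=read_camera('wrist');im2=read_camera('top');im3=read_camera('scene')
f=lambda i,x,y,w,h,k:cv2.resize(i[y:y+h,x:x+w],(int(w*k),int(h*k)),interpolation=cv2.INTER_CUBIC)
save('w2.png',im);save('t2c.png',f(im2,140,130,130,130,4));save('s2c.png',f(im3,370,120,150,150,4))
E
```

```text
[0.48684824 0.274205   0.10538943] 71.64518546973066 [-3.2764474  -5.58909431  7.13082515] [-1.04075556  0.48932508  0.22115475]
```

View pics/w2.png

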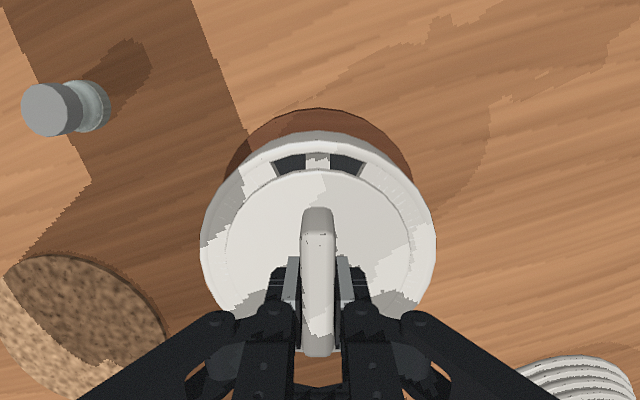

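View pics/s2c.png

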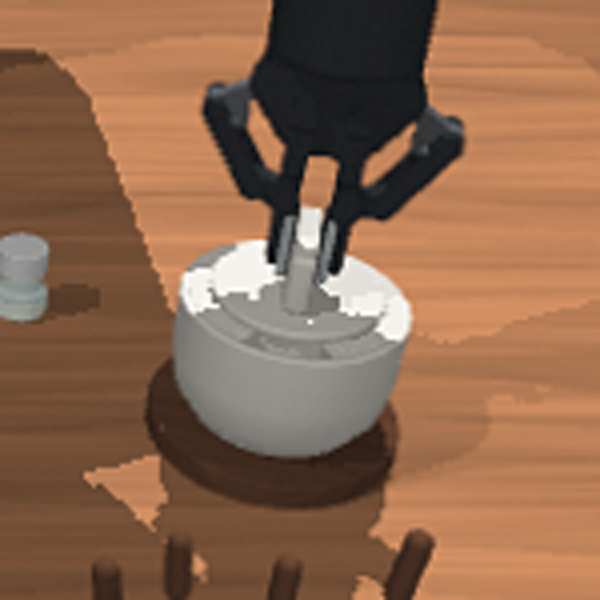

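arm_command(steps="0 0 3 0; 0 0 7 0; 0 0 12 0; 0 0 18 0; 0 0 18 0")

```text
clock: 6.62
tcp_pos: [0.4867, 0.2745, 0.1241]
orientation: [0.001, 0.811, 0.585, -0.001]
wrist_force: [0.2, -0.3, -0.7]
finger_gap: 0.0131
```

arm_command(steps="0 0 10 0; 0 0 25 0; 0 0 45 0; 0 0 65 0; 0 0 75 0; 0 0 75 0; 0 0 75 0")

```text
clock: 7.5
tcp_pos: [0.4863, 0.2744, 0.1984]
orientation: [0.001, 0.811, 0.585, -0.002]
wrist_force: [0.2, -0.8, -1.4]
finger_gap: 0.0128
```

```bash
python3 - <<'E'
from h import *
s=get_state();print(s['tcp_pos'],s['wrist_force'],s['ft_torque'])
im=read_camera('wrist');im2=read_camera('top');im3=read_camera('scene')
save('w3.png',im);save('s3.png',im3);save('t3.png',im2)
for c in ['top','scene','wrist']:
  ci=camera_info(c)
  for d in trace(c,'cork_mat')[:2]:
    m=d['mask'].astype(np.uint8);cs,_=cv2.findContours(m,cv2.RETR_EXTERNAL,cv2.CHAIN_APPROX_NONE)
    k=max(cs,key=cv2.contourArea)[:,0,:]
    h=cv2.convexHull(k)[:,0,:]
    Q=np.array([atz(ci,u,v,.005)[:2] for u,v in h if 2<u<637 and 2<v<397])
    from scipy.optimize import least_squares
    r=least_squares(lambda p:np.hypot(Q[:,0]-p[0],Q[:,1]-p[1])-p[2],[*Q.mean(0),.085],loss='soft_l1',f_scale=.002)
    print(c,round(d['score'],2),r.x,len(Q))
E
```

```text
[0.48633352 0.2743708  0.19842412] [ 0.21283623 -0.84259142 -1.43373745] [-0.05777096 -0.06278993  0.00868233]
top 0.84 [0.54341444 0.02521155 0.08567852] 38
scene 0.68 [0.54601607 0.02469457 0.08492848] 32
wrist 0.97 [0.54214861 0.02597297 0.08493069] 50
```

View pics/s3.png

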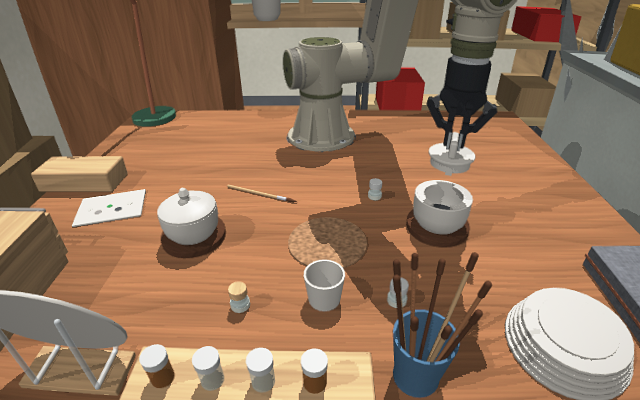

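View pics/w3.png

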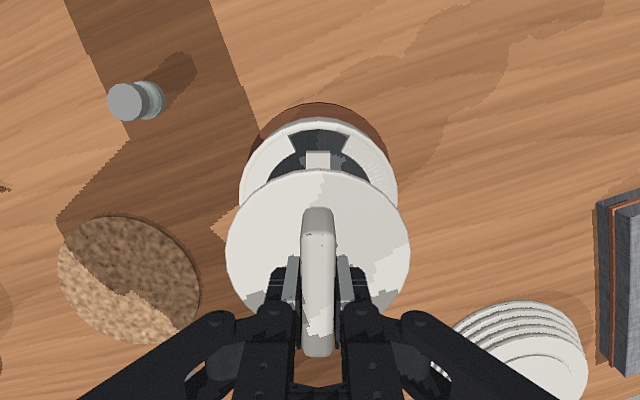

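arm_command(steps="3 -12 0 0; 8 -37 0 0; 15 -67 0 0; 23 -100 0 0; 30 -133 0 0; 38 -166 0 0; 46 -200 0 0; 52 -227 0 0; 56 -243 0 0; 57 -249 0 0; 57 -249 -20 0; 57 -249 -50 0; 57 -249 -80 0; 57 -249 -110 0; 57 -249 -130 0; 57 -249 -140 0; 57 -249 -145 0; 57 -249 -145 0; 57 -249 -145 0")

```text
clock: 10.18
tcp_pos: [0.5442, 0.0254, 0.0544]
orientation: [0.001, 0.811, 0.585, -0.001]
wrist_force: [0.5, -1.1, -2.8]
finger_gap: 0.013
```

```bash
python3 - <<'E'
from h import *
s=get_state();print(s['tcp_pos'],s['wrist_force'],s['ft_torque'],s['finger_gap'])
im3=read_camera('scene')
save('s4.png',cv2.resize(im3[130:290,240:420],None,fx=4,fy=3.7,interpolation=cv2.INTER_CUBIC))
E
```

```text
[0.54418094 0.02537788 0.05438312] [ 0.46052347 -1.05796267 -2.83853122] [ 0.00916325 -0.02028063 -0.00096095] 0.012984610303790833
```

View pics/s4.png

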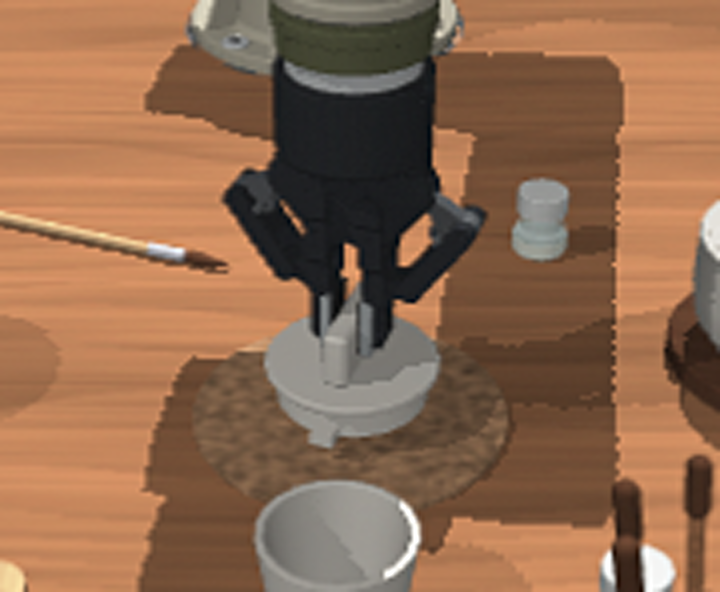

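arm_command(steps="0 0 -3 0; 0 0 -6 0; 0 0 -9 0; 0 0 -11 0; 0 0 -12 0; 0 0 -13 0; 0 0 -13 0")

```text
clock: 11.1
tcp_pos: [0.5442, 0.0254, 0.0413]
orientation: [0.001, 0.811, 0.585, -0.001]
wrist_force: [-0.1, 0.7, -1.6]
finger_gap: 0.0131
```

arm_command(steps="0 0 -1 0; 0 0 -2 0; 0 0 -2 0")

```text
clock: 11.48
tcp_pos: [0.5442, 0.0253, 0.0395]
orientation: [0.002, 0.811, 0.585, -0.001]
wrist_force: [-0.7, 0.3, -0.6]
finger_gap: 0.013
```

arm_command(steps="0 0 -1 0; 0 0 -1 0; 0 0 -1 0")

```text
clock: 11.85
tcp_pos: [0.5442, 0.0253, 0.0394]
orientation: [0.002, 0.811, 0.585, -0.001]
wrist_force: [-2.9, -1.7, 5.7]
finger_gap: 0.0133
```

Contact: the height stopped falling and Fz rose. I'll release now.

arm_command(steps="0 0 0 0; 0 0 0 0; 0 0 0 0; 0 0 0 0; 0 0 0 0; 0 0 0 0", fingers=0.3)

```text
clock: 12.6
tcp_pos: [0.5442, 0.0253, 0.0393]
orientation: [0.002, 0.811, 0.585, -0.001]
wrist_force: [0.7, 0.3, 0.2]
finger_gap: 0.0554
```

arm_command(steps="0 0 10 0; 0 0 30 0; 0 0 60 0; 0 0 100 0; 0 0 140 0; 0 0 160 0; 0 0 160 0; 0 0 160 0")

```text
clock: 13.6
tcp_pos: [0.5437, 0.0253, 0.1986]
orientation: [0.001, 0.811, 0.585, -0.001]
wrist_force: [-0.2, -0.2, 0.3]
finger_gap: 0.0551
```

```bash
python3 - <<'E'
from h import *
s=get_state();print(s['clock'],s['tcp_pos'],s['wrist_force'],s['finger_gap'])
im=read_camera('wrist');im3=read_camera('scene')
save('w5.png',im);save('s5.png',im3)
for c in ['scene','wrist']:
  ci=camera_info(c)
  for n,z in [('bar_lid',.03),('domed_lid',.1)]:
    for d in trace(c,n)[:1]:
      ys,xs=np.nonzero(d['mask']);print(c,n,d['score'],d['box'],xs.mean(),ys.mean(),atz(ci,xs.mean(),ys.mean(),z))
E
```

```text
13.6 [0.54370381 0.02531448 0.19863595] [-0.23956031 -0.21974785  0.34936867] 0.05513071074106707
scene bar_lid 0.62 [303.8, 213.6, 45.7, 41.1] 327.51076158940396 234.73509933774835 [0.55560028 0.02569746 0.03      ]
scene domed_lid 0.71 [160.5, 187.8, 57.2, 34.9] 186.28127068166776 207.09596293845135 [ 0.55776403 -0.2585226   0.1       ]
wrist bar_lid 0.78 [270.3, 122.6, 98.3, 102.2] 317.93374881452377 174.77211759924128 [0.54009467 0.02671066 0.03      ]
wrist domed_lid 0.63 [1.2, 218.4, 69.0, 111.9] 29.392015706806284 281.20729712041884 [ 0.53308922 -0.23065768  0.1       ]
```

View pics/s5.png

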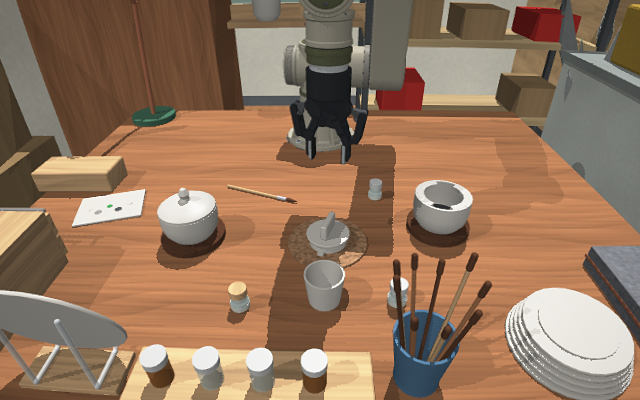

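View pics/w5.png

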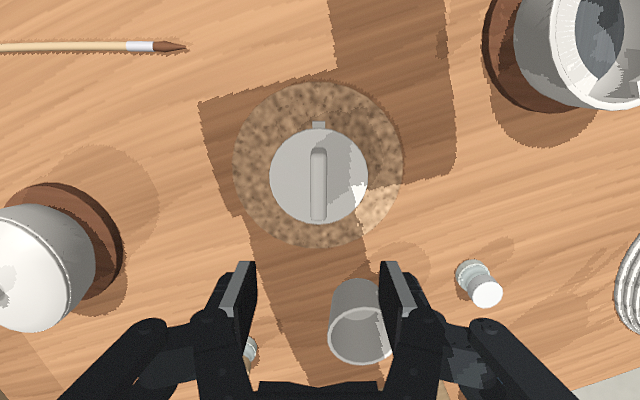

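The lid stands upright in the middle of the mat, with its disc near wrist pixel (318,175). The pot is open, the dome has not moved, and the gripper is clear of everything.

```bash
python3 -c "
from workcell import *
print(hand_in())"
```

```text
the job is handed in; nothing more can be done
None
```

The brush-washing pot is open, and its lid stands upright near the centre of the cork mat. I handed the job in at about 14 s.

**What I did:** I gripped the lid's bar and turned it about 60° clockwise until the wrist camera showed the lug centred in its notch. I then lifted the lid straight off; it came free without resistance. I carried it to the mat and lowered it until the height stopped falling and the wrist force rose to about 6 N. Only then did I open the gripper and back away upwards.

**Last checks:**
- **Lid:** the wrist picture puts it within a few millimetres of the mat's centre, about (0.543, 0.025) m. The scene camera's estimate is about 12 mm further out in x, which I put down to measuring a mask centre at one assumed height.
- **Domed cover:** the scene camera shows it where it was at the start, to within about 1 mm.
- **Gripper:** it hangs about 0.16 m above where it let go, touching nothing, with wrist force near zero.

**One disagreement:** the task says the bar starts 35–75° clockwise of the notches. Both the top and wrist pictures showed it about 60° counter-clockwise. I followed the pictures, and the lug in the notch and the free lift confirmed it.

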